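# Two-key reset of the seed counter

### The job

Reset the seed counter from its console on the desk: push the sliding hood all the way open to the left with the fingers and leave it open, then press the two round keys together, one fingertip on each, hold both fully down for at least three seconds, and let both up together. Neither round key may go down alone, the square keys must not be pressed, and the things standing about must stay where they are.

Things in the scene. Friction and masses are not known exactly. Their poses are not given: they have to be found in the camera images.
- console: Low grey metal console fixed to the desk, 100 mm (its x, front to back) by 222 mm (its y, length). Origin: centre of its underside; z up. Flat deck 36 mm above the desk. The four keys stand on the corners of a 44 mm square (sides along x and y) centred at y = -36 mm; which key is at which corner varies, so the round two are 44 mm (side) or 62 mm (diagonal) apart, centre to centre
- hood (a joint): How far the hood has slid open, in m, towards the console's +y (to the robot's left): 0 = closed over the keys, 0.100 = fully open against its stop. It starts at 0 to 0.010. It stays where it is left; sliding takes about 2 N
- hood_push_face (a point): Centre of the outer side of the hood's -y (right) wall, the face to push; moves with the hood; 51 mm above the desk. The hood is a grey box with a window on top, 90 (console x) by 86 mm (y), walls from 37 to 65 mm above the desk. Closed, 32 mm of bare deck lie before this face; open, it stands 35 mm beyond the nearest keys' centres
- round_a_top (a point): Centre of the top of a round white key, cap 23 mm in diameter; 49 mm above the desk when up, 43 mm when fully down; moves with the key. The cap stands 13 mm above the deck in a 3 mm high bezel, one of the two keys to press
- round_a (a joint): Travel of that round key, in m: 0 = up, 0.006 = fully down. A spring lifts it; it takes 1.7 N to begin to move and 5 N to hold fully down
- round_b_top (a point): Centre of the top of a round white key, cap 23 mm in diameter; 49 mm above the desk when up, 43 mm when fully down; moves with the key. The cap stands 13 mm above the deck in a 3 mm high bezel, one of the two keys to press
- round_b (a joint): Travel of that round key, in m: 0 = up, 0.006 = fully down. A spring lifts it; it takes 1.7 N to begin to move and 5 N to hold fully down
- square_a_top (a point): Centre of the top of a square white key, cap 20 x 20 mm; 49 mm above the desk when up, 43 mm when fully down; moves with the key. The cap stands 13 mm above the deck in a 3 mm high bezel, not to be pressed
- square_a (a joint): Travel of that square key, in m: 0 = up, 0.006 = fully down. A spring lifts it; it takes 1.7 N to begin to move and 5 N to hold fully down
- square_b_top (a point): Centre of the top of a square white key, cap 20 x 20 mm; 49 mm above the desk when up, 43 mm when fully down; moves with the key. The cap stands 13 mm above the deck in a 3 mm high bezel, not to be pressed
- square_b (a joint): Travel of that square key, in m: 0 = up, 0.006 = fully down. A spring lifts it; it takes 1.7 N to begin to move and 5 N to hold fully down
- pen: Bystander: white marker pen with a blue cap, 135 mm long and 17 mm thick, lying on the desk to the right of the console; loose, to be left alone. Origin: centre of its underside
- glue: Bystander: white and yellow glue stick, 25 mm thick, 90 mm tall, standing on the desk to the right of the console; loose, to be left alone. Origin: centre of its underside
- dish: Bystander: clear petri dish with seeds, 60 mm wide, 13 mm high, on the desk to the left of the console; loose, to be left alone. Origin: centre of its underside
- brass_weight: Bystander: brass 50 g weight, 19 mm wide, 30 mm tall, on the desk to the left of the console; loose, to be left alone. Origin: centre of its underside

How it is judged:
On the way, in this order (a step that is already met when the one before it is completed fails the run):
1. the hood is pushed fully open with the keys still up (value of joint hood above 0.092 m and value of joint each of round_a, round_b below 0.001 m), for 0.2 s.
2. both round keys are held down together for the reset time (value of joint each of round_a, round_b above 0.0045 m), for 2.7 s.
At the end, for the whole second after the job is handed in: The hood is open (at least 90 of its 100 mm) and all four keys are up again (within 1 mm), after the two round keys were held down together (at least 4.5 of 6 mm) for 2.7 s without a break (value of joint hood above 0.09 m and value of joint each of round_a, round_b, square_a, square_b below 0.001 m); the robot touches nothing.
It fails at once if one round key is down (over 4.5 mm) while the other is still up (under 1.5 mm) ((value of joint round_a above 0.0045 m and value of joint round_b below 0.0015 m) or (value of joint round_b above 0.0045 m and value of joint round_a below 0.0015 m)).
It fails at once if a square key is pressed (over 2 mm) (value of joint any of square_a, square_b above 0.002 m).
It fails at once if a bystander is moved or lifted (over 15 mm) (distance of any of pen, glue, dish, brass_weight from where it was at the start of the episode above 0.015 m).
It also fails if it takes over 51 s, if anything falls off the work surface, if the arm or the gripper's body presses on something with over 40 N, if the wrist force passes 120 N, or if a joint passes its speed limit or range.

### The arm

A 7-joint arm with a two-finger parallel gripper is mounted at the origin on a cart in front of the work surface, level with it; the furniture and walls round the work are solid. World frame = base frame: x ahead of the robot, y to its left, z up, the work surface at z = 0. Lengths are in m, angles in rad, forces in N, time in s.
With the tool pointing down it reaches from about 0.35 to 0.9 m from the base axis. Payload 7.2 kg.
Tool frame: the origin (TCP) lies midway between the tips of the shut fingers; the grasp point (between the pads) lies 19 mm behind it; z points along the fingers, x is the direction in which the jaws open and shut, and the axes are right-handed (so a half turn about z gives the same grasp; the last joint's range is limited). The gripper opens to 88 mm and grips with 3 to 60 N. Pads are 20 mm wide; open, the fingers measure 115 mm over their backs; the gripper's body (75 mm by 178 mm) begins 61 mm behind the grasp point.
Start: joints at [1.054, 0.411, -0.013, 1.596, 0.006, 1.134, -0.082], TCP at [0.271, -0.563, 0.223] pointing down, gripper open.
Joint ranges: [-2.95, 2.95], [-0.29, 1.99], [-1.47, 1.44], [0.14, 2.54], [-1.03, 4.17], [0.13, 1.85], [-2.86, 2.86]. Speed limits (rad/s): [2.39, 2.39, 3.01, 3.01, 3.14, 3.14, 3.14].

### API

Orientations are given as a 3x3 rotation matrix whose columns are the frame's x, y, z axes.
In Python, from cell import telemetry, optics, close_job gives the robot as it stands. The module is installed in compiled form; this text tells all that it offers.
- The arm moves only by the tool drive_tool, never from a script. Its argument "targets" is a list of rows, each an object of numbers: "ax", "ay", "az": the turn, a rotation vector about the tool's x, y, z in rad; "x", "y", "z": the shift along the tool's x, y, z in mm; "claw": the finger opening in mm, from 0 to 87.8. A call has 1 to 12 rows; each row is the pose to reach, as a shift and turn from the pose commanded when the call began, along the tool's axes at that moment; what a row does not reach only later rows make up. A row lasts 1/8 s, in which the tool goes at most 62.5 mm and 10.7 degrees, less where a joint would pass 70% of its speed; a pose out of reach is approached as far as the arm can. A call with a gripper value outside its range is refused whole. The fingers move at their own pace and stop on an object; "force" is the grip in N (left out, the last holds). Time passes only in rows, so rows that repeat a pose let the fingers close. It gives the time, the measured TCP pose, the force and the opening at its end, in the units of the state.
- telemetry.observe(): the state, without advancing time (a new reading comes with each control period).
- optics.grab_frame(name): name is "side" or "top" or "wrist"; returns (picture, depth): 400x640x3 uint8, blue, green, red; 400x640 float32, m along the optical axis (not along the pixel's ray), 0 where there is no reading.
- optics.get_calibration(name): a dict with "intrinsics" (3x3 intrinsics, pixels), "D" ([k1, k2, p1, p2, k3] as OpenCV has them; the pictures are not rectified), "R" (3x3) and "t" (3): a world point X has camera coordinates R X + t; the wrist camera has in their place "tool_from_camera" (4x4, takes a point from camera to tool coordinates, whose origin is the TCP and whose axes are the tool frame's). Camera axes: x right, y down, z forward; pixel columns grow to the right and rows downward; lengths in m; the calibration is good to about 2 mm. A picture is of the moment at which its call begins: read the wrist's pose just before it. get_calibration takes no time and is no camera call.
- close_job(): hands the job in, once; it reports no verdict.
The state is a dict: "time_s": time; "joint_positions": joint angles; "qd": joint speeds; "tau": joint torques, N m; "tcp_pos": TCP position; "ee_rot": TCP orientation; "wrist_force": force on the tool from outside, world axes, zero at the start; "moment": the same for the moment, N m; "width": finger opening in m.
Only numpy, scipy, OpenCV 4.12 (cv2) and the standard library are available. Lean on these libraries where they do the work, as an engineer would, in place of code of your own. Each camera call takes 0.05 s, during which the arm holds its last target.

## Working session

There is one attempt and no reset: what is moved stays moved. The work goes in short steps, Python scripts to look and compute and a tool call to move; the robot and the scene stay as the last step left them, time stands still between calls to the robot, and variables do not carry over. Pictures are saved under pics/ and viewed, and the job is handed in when it is done.

Besides the shell and the picture viewer there is one more tool, called after "Request:" as name(argument=value, ...) on one line, values as JSON. drive_tool: Moves the arm, as the interface text tells. Its arguments: {"type":"object","properties":{"targets":{"type":"array"},"force":{"type":"number"}},"required":["targets"]}

```bash
mkdir -p pics; python3 - <<'E'
from cell import telemetry, optics
import cv2, numpy as np, pickle
s=telemetry.observe()
print({k:np.round(v,4).tolist() for k,v in s.items()})
d={}
for n in ("top","side"):
    im,dp=optics.grab_frame(n); c=optics.get_calibration(n)
    d[n]=(im,dp,c); cv2.imwrite(f"pics/{n}0.png",im); print(n,c)
print(optics.get_calibration("wrist"))
pickle.dump(d,open("d0.pkl","wb"))
E
```

```text
{'time_s': 0.0, 'joint_positions': [1.0538, 0.4119, -0.0127, 1.5971, 0.0056, 1.1343, -0.0822], 'qd': [-0.0, -0.0007, 0.0006, -0.0006, 0.0008, -0.0007, -0.0015], 'tau': [-0.0007, -58.7956, 0.6414, -29.1084, -0.0538, 0.0184, 0.0001], 'tcp_pos': [0.2709, -0.5627, 0.2218], 'ee_rot': [[0.4339, -0.9009, -0.0008], [-0.9009, -0.4339, 0.0014], [-0.0016, 0.0001, -1.0]], 'wrist_force': [0.1218, -0.4418, -0.4012], 'moment': [0.0085, -0.056, -0.0144], 'width': 0.0878}
top {'intrinsics': array([[378.14121702,   0.        , 317.68455706],
       [  0.        , 378.14121702, 198.9945669 ],
       [  0.        ,   0.        ,   1.        ]]), 'D': array([0.02292231, 0.        , 0.        , 0.        , 0.        ]), 'R': array([[ 0.01671101, -0.99982929,  0.00788295],
       [-0.98791165, -0.01772601, -0.15400117],
       [ 0.15411461, -0.00521414, -0.98803922]]), 't': array([-0.09607652,  0.49676943,  0.81844977])}
side {'intrinsics': array([[485.05362515,   0.        , 318.24502436],
       [  0.        , 485.05362515, 188.73404221],
       [  0.        ,   0.        ,   1.        ]]), 'D': array([-
[... 172 characters left out ...]
  [ 0.40033222, -0.65448665, -0.64139016]]), 't': array([0.38418511, 0.26167011, 0.89831533])}
{'intrinsics': array([[301.98876334,   0.        , 315.54862808],
       [  0.        , 301.98876334, 197.40709912],
       [  0.        ,   0.        ,   1.        ]]), 'D': array([-0.0521869,  0.       ,  0.       ,  0.       ,  0.       ]), 'tool_from_camera': array([[ 9.99999188e-01, -1.27413108e-03, -1.83136289e-05,
         2.55836748e-04],
       [ 1.23535233e-03,  9.65839039e-01,  2.59139776e-01,
        -7.09800224e-02],
       [-3.12490025e-04, -2.59139589e-01,  9.65839829e-01,
        -1.62488674e-01],
       [ 0.00000000e+00,  0.00000000e+00,  0.00000000e+00,
         1.00000000e+00]])}
```

View pics/top0.png

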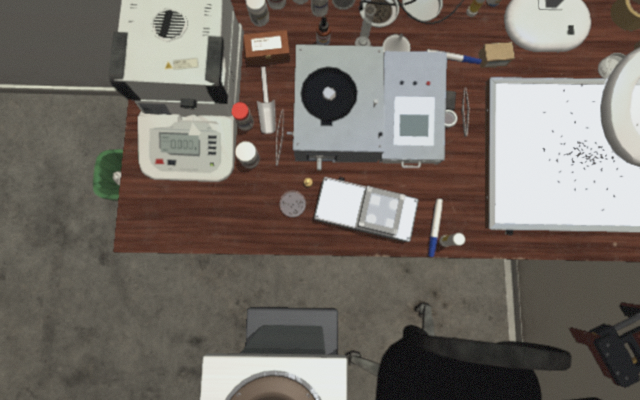

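View pics/side0.png

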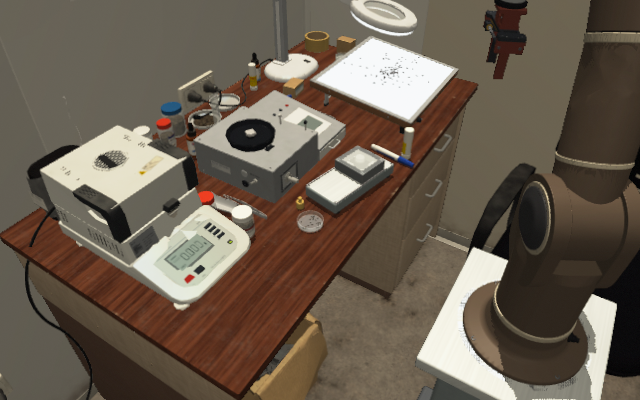

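The console is at about (317–417, 178–241) in the top view. The hood is on its right at (383, 211), the pen at (436, 228) and the glue at (452, 240). The dish is at (292, 204) and the brass weight at (308, 182). Next I'll zoom in on the console.

```bash
cat > h.py <<'E'
import numpy as np, cv2
def deproj(c,uv,depth):
    uv=np.asarray(uv,float).reshape(-1,1,2)
    n=cv2.undistortPoints(uv,c["intrinsics"],c["D"]).reshape(-1,2)
    d=np.asarray(depth,float).reshape(-1,1)
    return np.hstack([n*d,d])
def to_world(c,P): return (P-c["t"])@c["R"]   # R^T (P-t)
def plane(c,uv,z):
    uv=np.asarray(uv,float).reshape(-1,2)
    r=deproj(c,uv,np.ones(len(uv)))@c["R"]; o=-c["R"].T@c["t"]
    return o+r*((z-o[2])/r[:,2])[:,None]
E
python3 - <<'E'
import pickle,cv2,numpy as np
from h import *
d=pickle.load(open("d0.pkl","rb"))
im,dp,c=d["top"]
cv2.imwrite("pics/topz0.png",cv2.resize(im[165:265,270:480],None,fx=3.8,fy=3.8,interpolation=cv2.INTER_CUBIC))
im2,dp2,c2=d["side"]
cv2.imwrite("pics/sidez0.png",cv2.resize(im2[120:250,280:430],None,fx=4.5,fy=4.5,interpolation=cv2.INTER_CUBIC))
v,u=np.mgrid[0:400,0:640]
W=to_world(c,deproj(c,np.stack([u,v],-1).reshape(-1,2).astype(float),dp.ravel())).reshape(400,640,3)
ok=dp>0
box=np.zeros_like(ok);box[165:260,275:480]=1
for lo,hi in((-.01,.01),(.03,.043),(.055,.075),(.08,.1)):
    m=ok&box&(W[...,2]>lo)&(W[...,2]<hi)
    print(lo,m.sum(),np.median(W[m][:,2]) if m.any() else 0, W[m][:,:2].mean(0) if m.any() else 0)
    if m.sum()>20: print(cv2.minAreaRect((W[m][:,:2]*1000).astype(np.float32)))
E
```

```text
-0.01 13661 -4.7212032929683063e-05 [ 0.48011689 -0.23375327]
((479.6924133300781, -231.26724243164062), (221.8070831298828, 491.4342041015625), 1.040891170501709)
0.03 2656 0.03648784257102968 [ 0.48110362 -0.1771718 ]
((473.742431640625, -220.5140380859375), (192.13632202148438, 298.57122802734375), 8.26942253112793)
0.055 1707 0.06510412286623349 [ 0.47181537 -0.22764492]
((472.0146484375, -228.81602478027344), (339.3742980957031, 100.50898742675781), 70.68291473388672)
0.08 120 0.08882446507515718 [ 0.41056043 -0.38359662]
((410.1924743652344, -384.39739990234375), (23.038822174072266, 22.84461784362793), 87.91632843017578)
```

View pics/topz0.png

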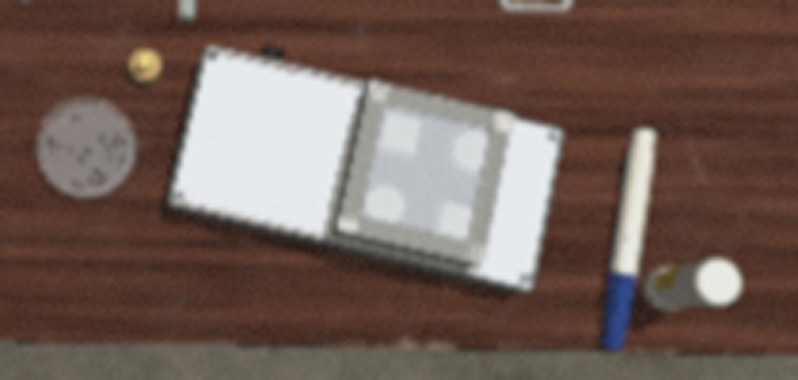

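View pics/sidez0.png

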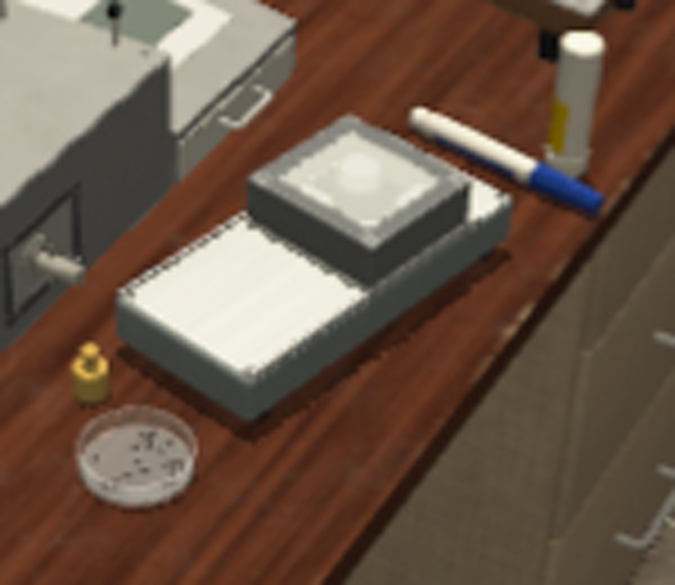

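```bash
python3 - <<'E'
import pickle,cv2,numpy as np
from h import *
d=pickle.load(open("d0.pkl","rb"))
im,dp,c=d["top"]
v,u=np.mgrid[0:400,0:640]
W=to_world(c,deproj(c,np.stack([u,v],-1).reshape(-1,2).astype(float),dp.ravel())).reshape(400,640,3)
ok=dp>0
def comp(lo,hi,seed):
    m=(ok&(W[...,2]>lo)&(W[...,2]<hi)).astype(np.uint8)
    n,l=cv2.connectedComponents(m,connectivity=4); k=l[seed[1],seed[0]]; return l==k
for nm,lo,hi,seed in(("console",.025,.08,(340,200)),("hood",.055,.075,(366,208)),("glue",.06,.1,(459,239)),("pen",.008,.03,(436,215)),("machine",.03,.3,(350,100))):
    m=comp(lo,hi,seed);P=W[m]
    print(nm,m.sum(),P.mean(0).round(4),cv2.minAreaRect((P[:,:2]*1000).astype(np.float32)),P[:,2].max())
# deck corners by pixel from zoom
z=np.array([(208,48),(563,130),(528,290),(168,208)])/3.8+[270,165]
print("deck corners",plane(c,z-0.5+0.13,.036)*1000)
z=np.array([(366,80),(513,118),(475,266),(333,236)])/3.8+[270,165]
print("hood corners",plane(c,z,.065)*1000)
z=np.array([(398,132),(472,150),(383,203),(455,220)])/3.8+[270,165]
print("keys",plane(c,z,.049)*1000)
z=np.array([(145,65),(87,147)])/3.8+[270,165]
print("brass,dish",plane(c,z,.02)*1000)
z=np.array([(645,130),(615,348),(665,288)])/3.8+[270,165]
print("pen ends, glue base",plane(c,z,.01)*1000)
# surroundings height: behind x .45-.75
for x in np.arange(.3,1.0,.05):
    m=ok&(abs(W[...,0]-x)<.025)
    print(round(x,2),[ (round(float(W[m&(abs(W[...,1]-y)<.025)][:,2].max()),2) if (m&(abs(W[...,1]-y)<.025)).any() else None) for y in np.arange(-.5,.15,.05)])
E
```

```text
console 4379 [ 0.4774 -0.1955  0.0474] ((483.6805419921875, -198.28688049316406), (223.2023162841797, 112.19020080566406), 76.62874603271484) 0.06946613963147104
hood 1662 [ 0.472  -0.2264  0.0651] ((472.6270751953125, -226.98635864257812), (86.71605682373047, 92.24779510498047), 77.418701171875) 0.06946613963147104
glue 156 [ 0.4101 -0.3819  0.0841] ((410.1811828613281, -384.28662109375), (23.259410858154297, 22.875207901000977), 87.91632843017578) 0.09173737732245368
pen 372 [ 0.4411 -0.3584  0.0134] ((441.51385498046875, -359.8304748535156), (15.467134475708008, 136.43020629882812), 79.7283706665039) 0.020405442443007713
machine 16908 [ 0.7052 -0.1984  0.0907] ((700.7753295898438, -194.8670654296875), (269.4938049316406, 359.711181640625), 0.2021239846944809) 0.13877265283780768
deck corners [[ 549.56498172 -101.96577486   36.        ]
 [ 503.24821416 -315.28642706   36.        ]
 [ 407.49424311 -292.3479917    36.        ]
 [ 452.1509228   -79.57999078   36.        ]]
hood corners [[ 525.15868254 -194.31490313   65.        ]
 [ 504.28370117 -279.38835033   65.        ]
 [ 418.365
[... 957 characters left out ...]
0, 0.0, 0.06, 0.04, 0.06, 0.03, 0.0, 0.0, 0.06]
0.6 [0.08, 0.08, 0.0, 0.06, 0.06, 0.1, 0.13, 0.11, 0.11, 0.11, 0.01, 0.07, 0.07]
0.65 [0.09, 0.09, 0.0, 0.06, 0.07, 0.11, 0.14, 0.13, 0.13, 0.13, 0.06, 0.02, 0.08]
0.7 [0.1, 0.1, 0.02, 0.07, 0.07, 0.11, 0.14, 0.13, 0.13, 0.13, 0.02, 0.08, 0.21]
0.75 [0.1, 0.1, 0.02, 0.08, 0.08, 0.08, 0.11, 0.13, 0.13, 0.13, 0.02, 0.02, 0.21]
0.8 [0.0, 0.01, 0.01, 0.09, 0.09, 0.09, 0.11, 0.11, 0.11, 0.11, 0.01, 0.01, 0.21]
0.85 [0.04, 0.02, 0.02, 0.09, 0.09, 0.09, 0.11, 0.11, 0.11, 0.11, 0.04, 0.04, 0.21]
0.9 [0.04, 0.0, 0.01, 0.02, 0.06, 0.05, 0.13, 0.0, 0.1, 0.01, 0.04, 0.04, 0.19]
0.95 [0.0, 0.0, 0.01, 0.02, 0.04, 0.02, 0.06, 0.0, 0.06, 0.04, 0.0, 0.07, 0.07]
```

```bash
cat >> h.py <<'E'
from scipy.spatial.transform import Rotation as Rn
YAW=np.deg2rad(-12.2); C=np.array([.4780,-.1973,0])
RC=Rn.from_euler('z',YAW).as_matrix()
def con(x,y,z): return C+RC@(np.array([x,y,z])/1000)
def rot(deg):  # tool x heading in world, tool z down
    a=np.deg2rad(deg); x=np.array([np.cos(a),np.sin(a),0]); z=np.array([0,0,-1.]); return np.stack([x,np.cross(z,x),z],1)
def delta(s,p,R=None):
    Rt=np.array(s["ee_rot"]); sh=Rt.T@(np.asarray(p)-s["tcp_pos"])*1000
    rv=Rn.from_matrix(Rt.T@(R if R is not None else Rt)).as_rotvec()
    return sh.round(1),rv.round(4)
E
python3 - <<'E'
from h import *
from cell import telemetry
s=telemetry.observe()
R=rot(-90-12.2)
for p in ((0,-101,150),(0,-101,55)): print(con(*p),delta(s,con(*p),R))
E
```

```text
[ 0.4566562  -0.29601901  0.15      ] (array([-159.6, -283. ,   72.1]), array([6.000e-04, 1.300e-03, 6.618e-01]))
[ 0.4566562  -0.29601901  0.055     ] (array([-159.5, -283. ,  167.1]), array([6.000e-04, 1.300e-03, 6.618e-01]))
```

Request:
drive_tool(targets=[{"x": -10,"y": -20,"z": 2,"az": 0.05,"claw": 0},{"x": -32,"y": -57,"z": 10,"az": 0.14,"claw": 0},{"x": -54,"y": -95,"z": 20,"az": 0.23,"claw": 0},{"x": -76,"y": -134,"z": 32,"az": 0.32,"claw": 0},{"x": -98,"y": -173,"z": 44,"az": 0.42,"claw": 0},{"x": -120,"y": -212,"z": 56,"az": 0.52,"claw": 0},{"x": -142,"y": -250,"z": 66,"az": 0.6,"claw": 0},{"x": -155,"y": -274,"z": 72,"az": 0.65,"claw": 0},{"x": -159.6,"y": -283,"z": 76,"az": 0.662,"claw": 0},{"x": -159.6,"y": -283,"z": 76,"az": 0.662,"claw": 0}], force=20)

```text
invalid input at $.targets[0]: expected keys ax, ay, az, x, y, z, claw
```

```bash
python3 - <<'E'
from h import *
from cell import telemetry,optics
s=telemetry.observe()
print(s["time_s"],s["tcp_pos"],s["width"],s["wrist_force"])
print(np.round(s["ee_rot"],4).tolist())
im,dp=optics.grab_frame("wrist"); cv2.imwrite("pics/w1.png",im)
im,dp=optics.grab_frame("top"); cv2.imwrite("pics/t1.png",cv2.resize(im[120:280,240:500],None,fx=3,fy=3))
R=rot(-102.2)
for p in ((0,-101,55),(0,-90,55),(0,8,55)): print(delta(s,con(*p),R))
E
```

```text
0.1 [ 0.27096343 -0.56271425  0.22191784] 0.08820323529198787 [-0.35869896 -0.21885704 -0.56633874]
[[0.4339, -0.9009, -0.0007], [-0.9009, -0.4339, 0.0012], [-0.0014, 0.0001, -1.0]]
(array([-159.5, -283. ,  167.1]), array([6.000e-04, 1.300e-03, 6.618e-01]))
(array([-168.1, -289.8,  167.1]), array([6.000e-04, 1.300e-03, 6.618e-01]))
(array([-245.5, -350. ,  167.2]), array([6.000e-04, 1.300e-03, 6.618e-01]))
```

View pics/w1.png

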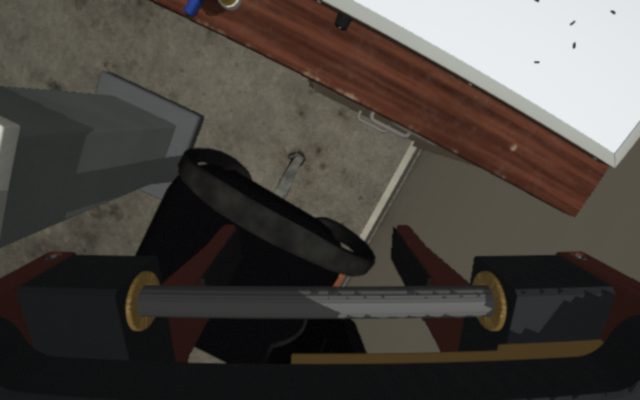

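View pics/t1.png

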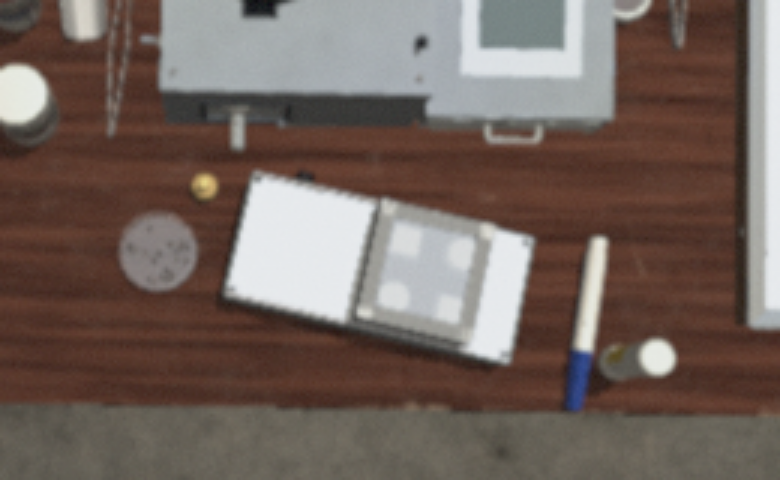

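The call was refused because every row needs all seven keys, so nothing moved. In the zoomed top view the keys show as square at top-left (403, 238), round at top-right (461, 252), round at bottom-left (394, 295) and square at bottom-right (449, 305). I'll resend the move with all the keys.

Request:
drive_tool(targets=[{"ax": 0,"ay": 0,"x": -10,"y": -20,"z": 2,"az": 0.05,"claw": 0},{"ax": 0,"ay": 0,"x": -32,"y": -57,"z": 10,"az": 0.14,"claw": 0},{"ax": 0,"ay": 0,"x": -54,"y": -95,"z": 20,"az": 0.23,"claw": 0},{"ax": 0,"ay": 0,"x": -76,"y": -134,"z": 32,"az": 0.32,"claw": 0},{"ax": 0,"ay": 0,"x": -98,"y": -173,"z": 44,"az": 0.42,"claw": 0},{"ax": 0,"ay": 0,"x": -120,"y": -212,"z": 56,"az": 0.52,"claw": 0},{"ax": 0,"ay": 0,"x": -142,"y": -250,"z": 66,"az": 0.6,"claw": 0},{"ax": 0,"ay": 0,"x": -155,"y": -274,"z": 72,"az": 0.65,"claw": 0},{"ax": 0,"ay": 0.001,"x": -159.6,"y": -283,"z": 76,"az": 0.662,"claw": 0},{"ax": 0,"ay": 0.001,"x": -159.6,"y": -283,"z": 76,"az": 0.662,"claw": 0}], force=20)

```text
time_s: 1.45
tcp_pos: [0.4567, -0.2966, 0.1464]
ee_rot: [[-0.21, -0.978, -0.0], [-0.978, 0.21, -0.001], [0.001, 0.0, -1.0]]
wrist_force: [-0.8, -0.2, -0.6]
width: 0.0006
```

```bash
python3 - <<'E'
from h import *
from cell import telemetry,optics
s=telemetry.observe()
print(s["time_s"],s["tcp_pos"],s["width"],s["wrist_force"])
print(np.round(s["ee_rot"],4).tolist())
im,dp=optics.grab_frame("wrist"); cv2.imwrite("pics/w2.png",im); np.savez("w2.npz",im=im,dp=dp,p=s["tcp_pos"],R=s["ee_rot"])
R=rot(-102.2)
for p in ((0,-101,55),(0,-90,55),(0,8,55)): print(delta(s,con(*p),R))
E
```

```text
1.45 [ 0.45672913 -0.29656893  0.14639629] 0.0005982798996293249 [-0.75072498 -0.23289638 -0.58372613]
[[-0.2101, -0.9777, -0.0005], [-0.9777, 0.2101, -0.001], [0.001, 0.0003, -1.0]]
(array([-0.6,  0.2, 91.4]), array([ 0.0003, -0.001 ,  0.0012]))
(array([-11.6,   0.1,  91.4]), array([ 0.0003, -0.001 ,  0.0012]))
(array([-109.6,    0. ,   91.3]), array([ 0.0003, -0.001 ,  0.0012]))
```

View pics/w2.png

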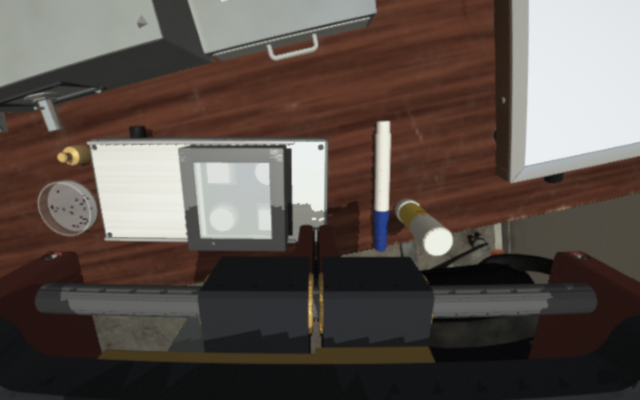

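The wrist view shows the hood at (185–290, 147–250), seen past the shut fingers at (315, 235). Round keys are visible at about (222, 218) and (265, 175). I'll descend and push.

Request:
drive_tool(targets=[{"ax": 0,"ay": -0.001,"az": 0,"x": 0,"y": 0,"z": 30,"claw": 0},{"ax": 0,"ay": -0.001,"az": 0,"x": 0,"y": 0,"z": 65,"claw": 0},{"ax": 0,"ay": -0.001,"az": 0,"x": 0,"y": 0,"z": 88,"claw": 0},{"ax": 0,"ay": -0.001,"az": 0,"x": -1,"y": 0,"z": 91,"claw": 0},{"ax": 0,"ay": -0.001,"az": 0,"x": -8,"y": 0,"z": 91,"claw": 0},{"ax": 0,"ay": -0.001,"az": 0,"x": -16,"y": 0,"z": 91,"claw": 0},{"ax": 0,"ay": -0.001,"az": 0,"x": -24,"y": 0,"z": 91,"claw": 0},{"ax": 0,"ay": -0.001,"az": 0,"x": -34,"y": 0,"z": 91,"claw": 0},{"ax": 0,"ay": -0.001,"az": 0,"x": -44,"y": 0,"z": 91,"claw": 0}])

```text
time_s: 2.62
tcp_pos: [0.4667, -0.2531, 0.056]
ee_rot: [[-0.211, -0.977, 0.001], [-0.977, 0.211, -0.001], [0.0, -0.001, -1.0]]
wrist_force: [0.4, -1.6, 1.1]
width: 0.0007
```

```bash
python3 - <<'E'
from h import *
from cell import telemetry,optics
s=telemetry.observe()
print(s["time_s"],s["tcp_pos"],s["width"],s["wrist_force"])
im,dp=optics.grab_frame("wrist"); cv2.imwrite("pics/w3.png",im)
R=rot(-102.2)
for p in ((0,8,55),): print(delta(s,con(*p),R))
E
```

```text
2.625 [ 0.46674518 -0.25309873  0.05601981] 0.0006987412953767108 [ 0.38258484 -1.60101836  1.05762493]
(array([-64.9,   0.8,   1. ]), array([-0.0014, -0.0003, -0.0001]))
```

View pics/w3.png

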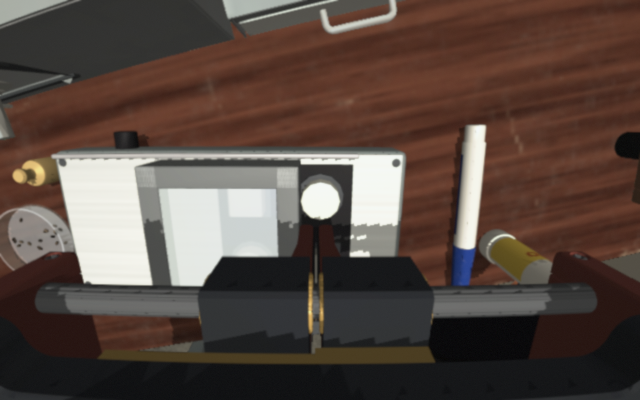

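The hood is moving with about 1.6 N of push. The far-right key, now exposed at (321, 200), is round. I'll keep pushing.

Request:
drive_tool(targets=[{"ax": 0,"ay": 0,"az": 0,"x": -10,"y": 0,"z": 0,"claw": 0},{"ax": 0,"ay": 0,"az": 0,"x": -20,"y": 0,"z": 0,"claw": 0},{"ax": 0,"ay": 0,"az": 0,"x": -30,"y": 0,"z": 0,"claw": 0},{"ax": 0,"ay": 0,"az": 0,"x": -40,"y": 0,"z": 0,"claw": 0},{"ax": 0,"ay": 0,"az": 0,"x": -50,"y": 0,"z": 0,"claw": 0},{"ax": 0,"ay": 0,"az": 0,"x": -58,"y": 0,"z": 0,"claw": 0},{"ax": 0,"ay": 0,"az": 0,"x": -64,"y": 0,"z": 0,"claw": 0},{"ax": 0,"ay": 0,"az": 0,"x": -64,"y": 0,"z": 0,"claw": 0}])

```text
time_s: 3.68
tcp_pos: [0.4795, -0.1902, 0.0554]
ee_rot: [[-0.211, -0.978, -0.0], [-0.978, 0.211, 0.001], [-0.001, 0.001, -1.0]]
wrist_force: [0.1, 0.1, -0.2]
width: 0.0007
```

```bash
python3 - <<'E'
from h import *
from cell import telemetry,optics
s=telemetry.observe()
print(s["time_s"],s["tcp_pos"],s["width"],s["wrist_force"], RC.T@(s["tcp_pos"]-C))
im,dp=optics.grab_frame("wrist"); cv2.imwrite("pics/w4.png",im)
E
```

```text
3.675 [ 0.47951922 -0.19018605  0.05544825] 0.0007255523398801461 [ 0.1207218   0.07136039 -0.20222709] [-1.84418517e-05  7.27433441e-03  5.54482460e-02]
```

View pics/w4.png

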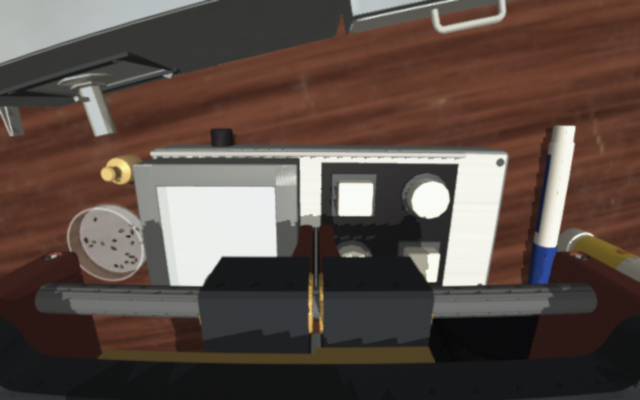

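The keys are now exposed: square at (355, 198), round at (427, 198), round at (352, 255) and square at (420, 258). I'll creep on until the hood meets its stop.

Request:
drive_tool(targets=[{"ax": 0,"ay": 0,"az": 0,"x": -2,"y": 0,"z": 0,"claw": 0},{"ax": 0,"ay": 0,"az": 0,"x": -4,"y": 0,"z": 0,"claw": 0},{"ax": 0,"ay": 0,"az": 0,"x": -5,"y": 0,"z": 0,"claw": 0},{"ax": 0,"ay": 0,"az": 0,"x": -5,"y": 0,"z": 0,"claw": 0}])

```text
time_s: 4.22
tcp_pos: [0.4801, -0.1872, 0.0554]
ee_rot: [[-0.213, -0.977, -0.001], [-0.977, 0.213, -0.001], [0.001, 0.0, -1.0]]
wrist_force: [-2.8, -4.8, -0.5]
width: 0.0003
```

Request:
drive_tool(targets=[{"ax": 0,"ay": 0,"az": 0,"x": -2,"y": 0,"z": 0,"claw": 0},{"ax": 0,"ay": 0,"az": 0,"x": -2,"y": 0,"z": 0,"claw": 0}])

```text
time_s: 4.47
tcp_pos: [0.4801, -0.1871, 0.0555]
ee_rot: [[-0.214, -0.977, -0.001], [-0.977, 0.214, -0.003], [0.003, 0.0, -1.0]]
wrist_force: [-2.4, -10.6, -2.5]
width: 0.0004
```

The force rose to 10.6 N with no further travel, so the hood is at its stop. I'll back off, rise, turn 45° onto the round-key diagonal, and open to about 50 mm above the keys.

Request:
drive_tool(targets=[{"ax": 0,"ay": 0,"az": 0,"x": 8,"y": 0,"z": 0,"claw": 0},{"ax": 0,"ay": 0,"az": 0,"x": 18,"y": 0,"z": -5,"claw": 0},{"ax": 0,"ay": 0,"az": 0,"x": 26,"y": 0,"z": -30,"claw": 0},{"ax": 0,"ay": 0,"az": -0.1,"x": 32,"y": 0,"z": -60,"claw": 10},{"ax": 0,"ay": 0,"az": -0.25,"x": 38,"y": 0,"z": -75,"claw": 50},{"ax": 0,"ay": 0,"az": -0.4,"x": 43,"y": 0,"z": -75,"claw": 50},{"ax": 0,"ay": 0,"az": -0.55,"x": 46,"y": 0,"z": -75,"claw": 50},{"ax": 0,"ay": 0,"az": -0.7,"x": 47,"y": 0,"z": -75,"claw": 50},{"ax": 0,"ay": 0,"az": -0.78,"x": 47,"y": 0,"z": -75,"claw": 50},{"ax": 0,"ay": 0,"az": -0.78,"x": 47,"y": 0,"z": -75,"claw": 50}])

```text
time_s: 5.72
tcp_pos: [0.4714, -0.2303, 0.131]
ee_rot: [[0.536, -0.844, 0.001], [-0.844, -0.536, 0.0], [0.0, -0.001, -1.0]]
wrist_force: [-0.2, 0.6, -0.0]
width: 0.0502
```

```bash
python3 - <<'E'
from h import *
from cell import telemetry,optics
s=telemetry.observe()
print(s["time_s"],s["tcp_pos"],s["width"],s["wrist_force"], RC.T@(s["tcp_pos"]-C))
print(np.round(s["ee_rot"],4).tolist())
im,dp=optics.grab_frame("wrist"); cv2.imwrite("pics/w5.png",im); np.savez("w5.npz",im=im,dp=dp,p=s["tcp_pos"],R=s["ee_rot"])
im,dp=optics.grab_frame("top"); cv2.imwrite("pics/t5.png",cv2.resize(im[120:280,240:500],None,fx=3,fy=3)); np.savez("t5.npz",im=im,dp=dp)
im,dp=optics.grab_frame("side"); cv2.imwrite("pics/s5.png",cv2.resize(im[100:260,260:460],None,fx=3.5,fy=3.5)); np.savez("s5.npz",im=im,dp=dp)
E
```

```text
5.725 [ 0.47139382 -0.23030108  0.13097315] 0.05022387735271247 [-0.15947464  0.57006572 -0.02557523] [ 0.00051696 -0.03365183  0.13097315]
[[0.5363, -0.844, 0.001], [-0.844, -0.5363, 0.0002], [0.0003, -0.0009, -1.0]]
```

View pics/w5.png

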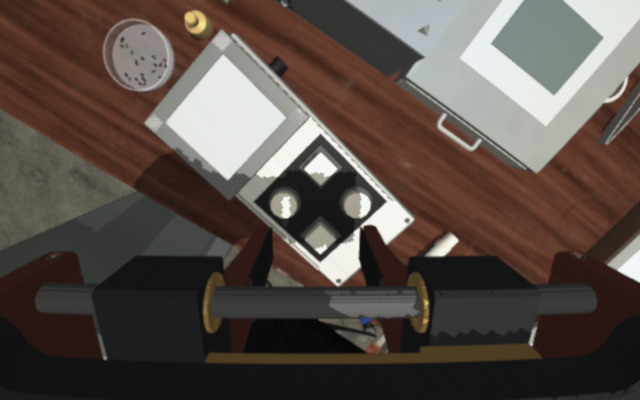

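View pics/t5.png

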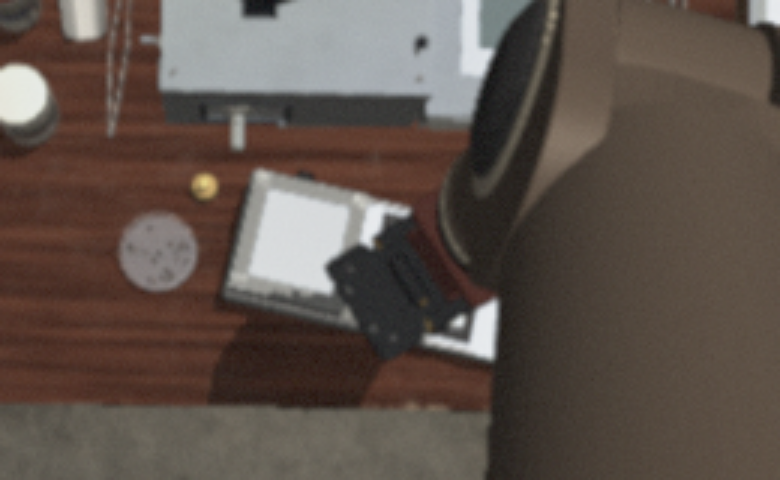

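View pics/s5.png

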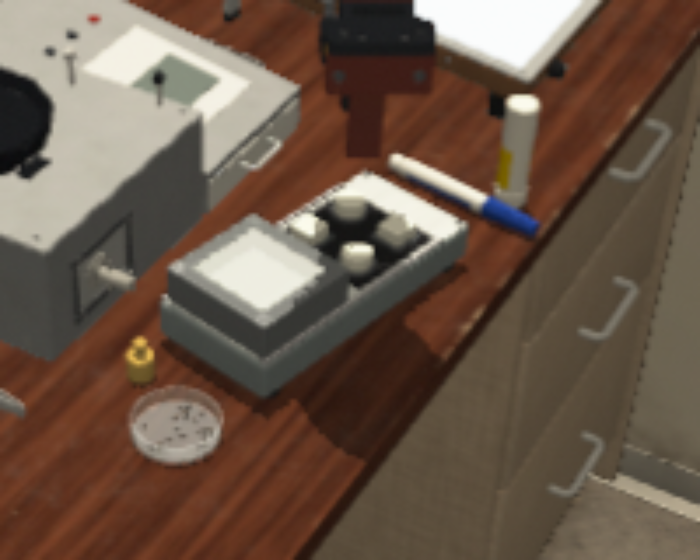

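The hood is open and all four keys are up, with the round ones at wrist pixels (284, 205) and (357, 205). The fingers straddle that pair. Now I'll measure the keys and the fingertips precisely.

```bash
cat >> h.py <<'E'
from cell import optics as _o
cw=_o.get_calibration("wrist")
def wrist_world(dp,p,R):
    v,u=np.mgrid[0:400,0:640]
    P=deproj(cw,np.stack([u,v],-1).reshape(-1,2).astype(float),dp.ravel())
    T=cw["tool_from_camera"]; Pt=P@T[:3,:3].T+T[:3,3]
    return Pt.reshape(400,640,3),(Pt@R.T+p).reshape(400,640,3)
E
python3 - <<'E'
from h import *
d=np.load("w5.npz"); im,dp,p,R=[d[k] for k in("im","dp","p","R")]
T,W=wrist_world(dp,p,R)
cv2.imwrite("pics/w5z.png",cv2.resize(im[120:300,220:420],None,fx=3.8,fy=3.3,interpolation=cv2.INTER_CUBIC))
m=((dp>0)&(W[...,2]>.044)&(W[...,2]<.056)).astype(np.uint8)
n,l,st,ce=cv2.connectedComponentsWithStats(m,connectivity=4)
for k in range(1,n):
    if st[k,4]>80:
        P=W[l==k]; 
        if P[:,0].max()<.55: 
            r=cv2.minAreaRect((P[:,:2]*1000).astype(np.float32)); print(st[k],ce[k].round(0),np.median(P[:,2]).round(4),np.round(r[0],1),np.round(r[1],1),(RC.T@(np.r_[np.array(r[0])/1000,0]-C)).round(4), "tool",((np.r_[np.array(r[0])/1000,.049]-p)@R).round(4))
# finger surfaces: near tool z in (-0.04,0.01), |y|<.02
f=(dp>0)&(abs(T[...,2]+.015)<.025)&(abs(T[...,1])<.03)
for z0 in np.arange(-.04,.006,.005):
    q=T[f&(abs(T[...,2]-z0)<.0025)]
    if len(q):
        for sg in(-1,1):
            a=q[q[:,0]*sg>0]
            if len(a): print(round(z0,4),sg,len(a),(a[:,0].min()*1e3).round(1),(a[:,0].max()*1e3).round(1),(a[:,1].min()*1e3).round(1),(a[:,1].max()*1e3).round(1))
# deck outline
m=((dp>0)&(W[...,2]>.03)&(W[...,2]<.07)).astype(np.uint8)
n,l=cv2.connectedComponents(m,connectivity=4); P=W[l==l[120,225]]
print(cv2.minAreaRect((P[:,:2]*1000).astype(np.float32)))
E
```

```text
[304 152  33  33 606] [320. 168.] 0.0494 [ 498.8 -217.6] [19.6 19.9] [ 0.0246 -0.0155  0.    ] tool [ 0.004  -0.0299  0.082 ]
[271 191  26  27 553] [283. 204.] 0.0494 [ 456.2 -208.3] [22.  21.2] [-0.019  -0.0153  0.    ] tool [-0.0268  0.0011  0.082 ]
[344 191  27  27 567] [357. 204.] 0.0494 [ 489.2 -260.5] [22.1 22.1] [ 0.0243 -0.0594  0.    ] tool [0.035  0.0012 0.082 ]
[305 223  31  31 532] [320. 238.] 0.0493 [ 446.1 -251.1] [20.6 20.5] [-0.0198 -0.0593  0.    ] tool [0.004  0.0325 0.0819]
-0.04 -1 91 -35.2 -24.7 -11.9 4.3
-0.04 1 96 25.1 35.8 -12.0 4.8
-0.035 -1 172 -34.9 -24.6 -12.1 7.4
-0.035 1 162 25.1 35.4 -12.0 7.0
-0.03 -1 161 -34.0 -24.7 -12.2 9.9
-0.03 1 163 25.0 34.5 -12.0 9.6
-0.025 -1 136 -33.6 -24.6 -12.1 9.3
-0.025 1 140 25.0 34.2 -12.1 9.2
-0.02 -1 140 -33.8 -24.6 -12.3 9.4
-0.02 1 135 25.1 34.1 -12.1 9.8
-0.015 -1 113 -33.5 -24.7 -12.1 9.8
-0.015 1 119 25.0 33.9 -12.0 9.5
-0.01 -1 111 -33.7 -24.6 -12.0 9.4
-0.01 1 112 25.1 34.1 -11.8 10.0
-0.005 -1 104 -33.4 -24.7 -12.0 8.9
-0.005 1 95 25.1 34.0 -11.9 9.3
-0.0 -1 28 -32.6 -24.7 -11.8 7.9
-0.0 1 32 25.2 33.9 -11.9 2.9
((480.5634460449219, -200.13690185546875), (219.96595764160156, 99.66458129882812), 77.3313980102539)
```

View pics/w5z.png

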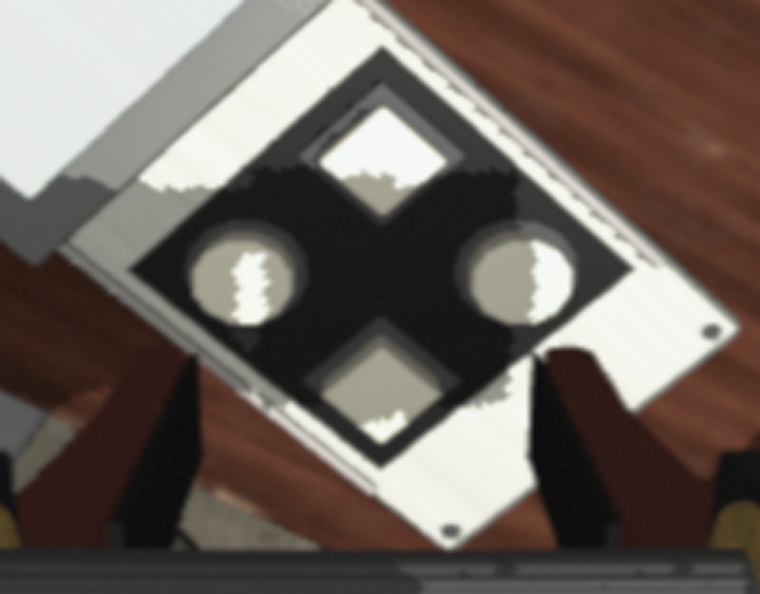

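The tips are 9 mm thick and sit at ±29.4 mm. The keys are 62 mm apart with their midpoint at tool (4.1, 1.2) mm, so the opening should be 53.3 mm. The hood contact position agrees with this in y to 0.2 mm. I'll go to a hover about 7 mm above the keys and check.

Request:
drive_tool(targets=[{"ax": 0,"ay": 0,"az": 0,"x": 2,"y": 0.6,"z": 15,"claw": 53.3},{"ax": 0,"ay": 0,"az": 0,"x": 4,"y": 1.3,"z": 40,"claw": 53.3},{"ax": 0,"ay": 0,"az": 0,"x": 4,"y": 1.3,"z": 62,"claw": 53.3},{"ax": 0,"ay": 0,"az": 0,"x": 4,"y": 1.3,"z": 74,"claw": 53.3},{"ax": 0,"ay": 0,"az": 0,"x": 4,"y": 1.3,"z": 75,"claw": 53.3}])

```text
time_s: 6.5
tcp_pos: [0.4718, -0.2339, 0.0546]
ee_rot: [[0.537, -0.844, -0.001], [-0.844, -0.537, 0.001], [-0.001, 0.001, -1.0]]
wrist_force: [0.2, -0.5, 0.4]
width: 0.0532
```

```bash
python3 - <<'E'
from h import *
from cell import telemetry,optics
s=telemetry.observe()
print(s["time_s"],s["tcp_pos"],s["width"],s["wrist_force"], RC.T@(s["tcp_pos"]-C))
print(np.round(s["ee_rot"],4).tolist())
im,dp=optics.grab_frame("wrist"); cv2.imwrite("pics/w6.png",im[100:300,170:470].repeat(2,0).repeat(2,1))
im,dp=optics.grab_frame("side"); cv2.imwrite("pics/s6.png",cv2.resize(im[130:200,320:420],None,fx=7,fy=7,interpolation=cv2.INTER_CUBIC))
E
```

```text
6.5 [ 0.47177871 -0.23389932  0.05455319] 0.0531828266923597 [ 0.21820958 -0.47867679  0.36822958] [ 0.00165355 -0.03708747  0.05455319]
[[0.5369, -0.8436, -0.0014], [-0.8436, -0.5369, 0.0008], [-0.0014, 0.0007, -1.0]]
```

View pics/w6.png

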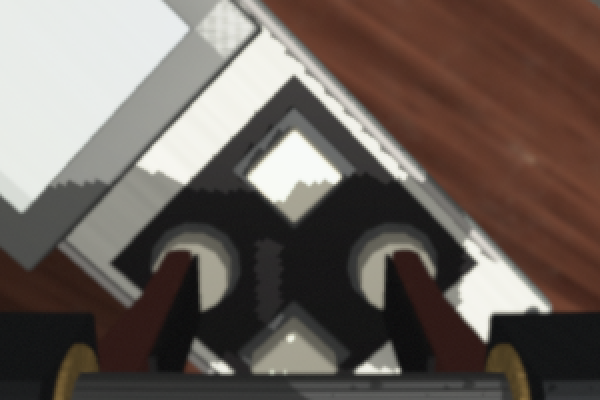

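View pics/s6.png

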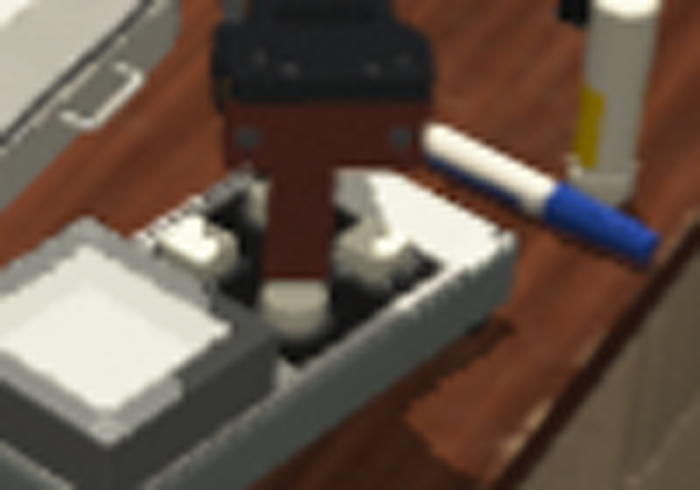

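Each fingertip is above its round cap: in the zoomed wrist view the tips are at (181, 252) and (403, 252), with the caps centred near (190, 262) and (396, 262). The side view confirms the left one. I'll press both now.

Request:
drive_tool(targets=[{"ax": 0,"ay": 0,"az": 0,"x": 0,"y": 0,"z": 4,"claw": 53},{"ax": 0,"ay": 0,"az": 0,"x": 0,"y": 0,"z": 7,"claw": 53},{"ax": 0,"ay": 0,"az": 0,"x": 0,"y": 0,"z": 10,"claw": 53},{"ax": 0,"ay": 0,"az": 0,"x": 0,"y": 0,"z": 12,"claw": 53},{"ax": 0,"ay": 0,"az": 0,"x": 0,"y": 0,"z": 14,"claw": 53},{"ax": 0,"ay": 0,"az": 0,"x": 0,"y": 0,"z": 15,"claw": 53}])

```text
time_s: 7.35
tcp_pos: [0.4728, -0.2344, 0.043]
ee_rot: [[0.537, -0.844, 0.001], [-0.844, -0.537, -0.001], [0.001, -0.001, -1.0]]
wrist_force: [-9.3, 3.5, 36.0]
width: 0.0527
```

Both keys are at the bottom: TCP z is 43.0 mm with 36 N. I'll ease off a little and hold.

Request:
drive_tool(targets=[{"ax": 0,"ay": 0,"az": 0,"x": 0,"y": 0,"z": -0.7,"claw": 53},{"ax": 0,"ay": 0,"az": 0,"x": 0,"y": 0,"z": -1.2,"claw": 53},{"ax": 0,"ay": 0,"az": 0,"x": 0,"y": 0,"z": -1.2,"claw": 53},{"ax": 0,"ay": 0,"az": 0,"x": 0,"y": 0,"z": -1.2,"claw": 53}])

```text
time_s: 7.85
tcp_pos: [0.4728, -0.2344, 0.0433]
ee_rot: [[0.537, -0.844, 0.001], [-0.844, -0.537, -0.001], [0.001, -0.001, -1.0]]
wrist_force: [-4.0, 0.7, 16.0]
width: 0.0531
```

```bash
python3 - <<'E'
from h import *
from cell import telemetry,optics
s=telemetry.observe()
print(s["time_s"],s["tcp_pos"],s["width"],s["wrist_force"],s["moment"])
im,dp=optics.grab_frame("wrist"); cv2.imwrite("pics/w7.png",im[100:300,170:470].repeat(2,0).repeat(2,1))
im,dp=optics.grab_frame("side"); cv2.imwrite("pics/s7.png",cv2.resize(im[130:200,320:420],None,fx=7,fy=7,interpolation=cv2.INTER_CUBIC))
E
```

```text
7.85 [ 0.47277798 -0.23440382  0.04328919] 0.05306486406198143 [-4.0489215   0.71433498 15.95489387] [0.47336219 0.99617617 0.00861231]
```

View pics/w7.png

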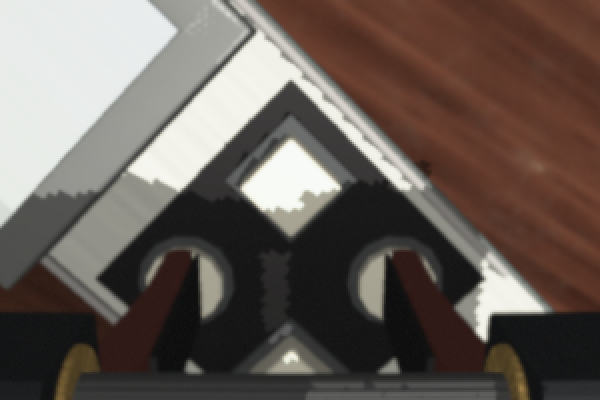

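View pics/s7.png

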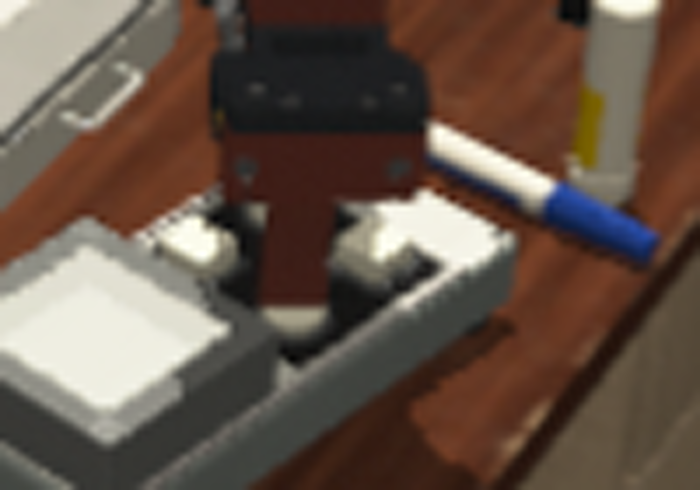

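Both caps are nearly flush with their bezels, in the zoomed wrist view at (186, 277) and (393, 277). The force is 16 N, above the 10 N needed. I'll hold for 4.5 s.

Request:
drive_tool(targets=[{"ax": 0,"ay": 0,"az": 0,"x": 0,"y": 0,"z": 0.4,"claw": 53},{"ax": 0,"ay": 0,"az": 0,"x": 0,"y": 0,"z": 0.4,"claw": 53},{"ax": 0,"ay": 0,"az": 0,"x": 0,"y": 0,"z": 0.4,"claw": 53},{"ax": 0,"ay": 0,"az": 0,"x": 0,"y": 0,"z": 0.4,"claw": 53},{"ax": 0,"ay": 0,"az": 0,"x": 0,"y": 0,"z": 0.4,"claw": 53},{"ax": 0,"ay": 0,"az": 0,"x": 0,"y": 0,"z": 0.4,"claw": 53},{"ax": 0,"ay": 0,"az": 0,"x": 0,"y": 0,"z": 0.4,"claw": 53},{"ax": 0,"ay": 0,"az": 0,"x": 0,"y": 0,"z": 0.4,"claw": 53},{"ax": 0,"ay": 0,"az": 0,"x": 0,"y": 0,"z": 0.4,"claw": 53},{"ax": 0,"ay": 0,"az": 0,"x": 0,"y": 0,"z": 0.4,"claw": 53},{"ax": 0,"ay": 0,"az": 0,"x": 0,"y": 0,"z": 0.4,"claw": 53},{"ax": 0,"ay": 0,"az": 0,"x": 0,"y": 0,"z": 0.4,"claw": 53}])

```text
time_s: 9.45
tcp_pos: [0.4727, -0.2344, 0.0432]
ee_rot: [[0.537, -0.844, 0.001], [-0.844, -0.537, -0.001], [0.001, -0.001, -1.0]]
wrist_force: [-5.4, 1.9, 20.7]
width: 0.0531
```

Request:
drive_tool(targets=[{"ax": 0,"ay": 0,"az": 0,"x": 0,"y": 0,"z": 0,"claw": 53},{"ax": 0,"ay": 0,"az": 0,"x": 0,"y": 0,"z": 0,"claw": 53},{"ax": 0,"ay": 0,"az": 0,"x": 0,"y": 0,"z": 0,"claw": 53},{"ax": 0,"ay": 0,"az": 0,"x": 0,"y": 0,"z": 0,"claw": 53},{"ax": 0,"ay": 0,"az": 0,"x": 0,"y": 0,"z": 0,"claw": 53},{"ax": 0,"ay": 0,"az": 0,"x": 0,"y": 0,"z": 0,"claw": 53},{"ax": 0,"ay": 0,"az": 0,"x": 0,"y": 0,"z": 0,"claw": 53},{"ax": 0,"ay": 0,"az": 0,"x": 0,"y": 0,"z": 0,"claw": 53},{"ax": 0,"ay": 0,"az": 0,"x": 0,"y": 0,"z": 0,"claw": 53},{"ax": 0,"ay": 0,"az": 0,"x": 0,"y": 0,"z": 0,"claw": 53},{"ax": 0,"ay": 0,"az": 0,"x": 0,"y": 0,"z": 0,"claw": 53},{"ax": 0,"ay": 0,"az": 0,"x": 0,"y": 0,"z": 0,"claw": 53}])

```text
time_s: 10.95
tcp_pos: [0.4728, -0.2344, 0.0432]
ee_rot: [[0.537, -0.844, 0.001], [-0.844, -0.537, -0.001], [0.001, -0.001, -1.0]]
wrist_force: [-5.2, 2.5, 20.7]
width: 0.0528
```

Request:
drive_tool(targets=[{"ax": 0,"ay": 0,"az": 0,"x": 0,"y": 0,"z": 0,"claw": 53},{"ax": 0,"ay": 0,"az": 0,"x": 0,"y": 0,"z": 0,"claw": 53},{"ax": 0,"ay": 0,"az": 0,"x": 0,"y": 0,"z": 0,"claw": 53},{"ax": 0,"ay": 0,"az": 0,"x": 0,"y": 0,"z": 0,"claw": 53},{"ax": 0,"ay": 0,"az": 0,"x": 0,"y": 0,"z": 0,"claw": 53},{"ax": 0,"ay": 0,"az": 0,"x": 0,"y": 0,"z": 0,"claw": 53},{"ax": 0,"ay": 0,"az": 0,"x": 0,"y": 0,"z": 0,"claw": 53},{"ax": 0,"ay": 0,"az": 0,"x": 0,"y": 0,"z": 0,"claw": 53},{"ax": 0,"ay": 0,"az": 0,"x": 0,"y": 0,"z": 0,"claw": 53},{"ax": 0,"ay": 0,"az": 0,"x": 0,"y": 0,"z": 0,"claw": 53},{"ax": 0,"ay": 0,"az": 0,"x": 0,"y": 0,"z": 0,"claw": 53},{"ax": 0,"ay": 0,"az": 0,"x": 0,"y": 0,"z": 0,"claw": 53}])

```text
time_s: 12.45
tcp_pos: [0.4728, -0.2344, 0.0432]
ee_rot: [[0.537, -0.844, 0.001], [-0.844, -0.537, -0.001], [0.001, -0.001, -1.0]]
wrist_force: [-5.4, 2.9, 21.2]
width: 0.0531
```

That is over 4.5 s of hold at a steady 21 N or so. Now I'll lift straight up to let both keys up together.

Request:
drive_tool(targets=[{"ax": 0,"ay": 0,"az": 0,"x": 0,"y": 0,"z": -5,"claw": 53},{"ax": 0,"ay": 0,"az": 0,"x": 0,"y": 0,"z": -15,"claw": 53},{"ax": 0,"ay": 0,"az": 0,"x": 0,"y": 0,"z": -40,"claw": 53},{"ax": 0,"ay": 0,"az": 0,"x": 0,"y": 0,"z": -75,"claw": 53},{"ax": 0,"ay": 0,"az": 0,"x": 0,"y": 0,"z": -100,"claw": 53},{"ax": 0,"ay": 0,"az": 0,"x": 0,"y": 0,"z": -110,"claw": 53},{"ax": 0,"ay": 0,"az": 0,"x": 0,"y": 0,"z": -110,"claw": 53},{"ax": 0,"ay": 0,"az": 0,"x": 0,"y": 0,"z": -110,"claw": 53}])

```text
time_s: 13.45
tcp_pos: [0.4717, -0.234, 0.1503]
ee_rot: [[0.537, -0.844, -0.001], [-0.844, -0.537, 0.001], [-0.001, 0.001, -1.0]]
wrist_force: [0.6, -0.4, -0.4]
width: 0.0533
```

```bash
python3 - <<'E'
from h import *
from cell import telemetry,optics
s=telemetry.observe()
print(s["time_s"],s["tcp_pos"],s["wrist_force"])
im,dp=optics.grab_frame("wrist"); cv2.imwrite("pics/w8.png",im)
T,W=wrist_world(dp,s["tcp_pos"],np.array(s["ee_rot"]))
m=((dp>0)&(W[...,2]>.044)&(W[...,2]<.056)).astype(np.uint8)
n,l,st,ce=cv2.connectedComponentsWithStats(m,connectivity=4)
for k in range(1,n):
    if st[k,4]>50: print(st[k,4],ce[k].round(0),np.median(W[l==k],0).round(4))
m=(dp>0)&(W[...,2]>.06)&(W[...,2]<.07)&(abs(W[...,0]-.5)<.08)&(abs(W[...,1]+.16)<.1)
r=cv2.minAreaRect((W[m][:,:2]*1000).astype(np.float32)); print("hood",r,RC.T@(np.r_[np.array(r[0])/1000,0]-C))
im,dp=optics.grab_frame("side"); cv2.imwrite("pics/s8.png",cv2.resize(im[100:260,260:460],None,fx=3.5,fy=3.5))
E
```

```text
13.45 [ 0.47167448 -0.23400593  0.15032951] [ 0.63677956 -0.39621918 -0.44112144]
482 [336.  35.] [ 0.5945 -0.176   0.0502]
8942 [475.  99.] [ 0.6158 -0.3003  0.0517]
530 [316. 162.] [ 0.4991 -0.2177  0.0494]
489 [282. 196.] [ 0.4566 -0.2081  0.0493]
486 [350. 196.] [ 0.4896 -0.2601  0.0494]
471 [316. 228.] [ 0.4472 -0.2506  0.0493]
156 [573. 239.] [ 0.5695 -0.4654  0.0536]
226 [542. 271.] [ 0.5289 -0.4652  0.051 ]
hood ((494.30914306640625, -136.74826049804688), (86.33607482910156, 90.24212646484375), 77.47771453857422) [0.00314473 0.06263076 0.        ]
```

View pics/w8.png

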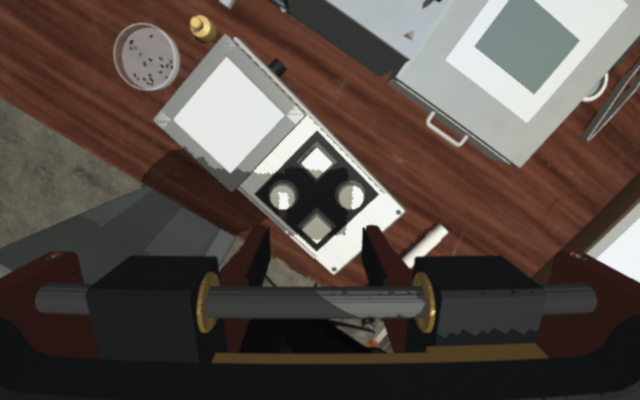

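View pics/s8.png

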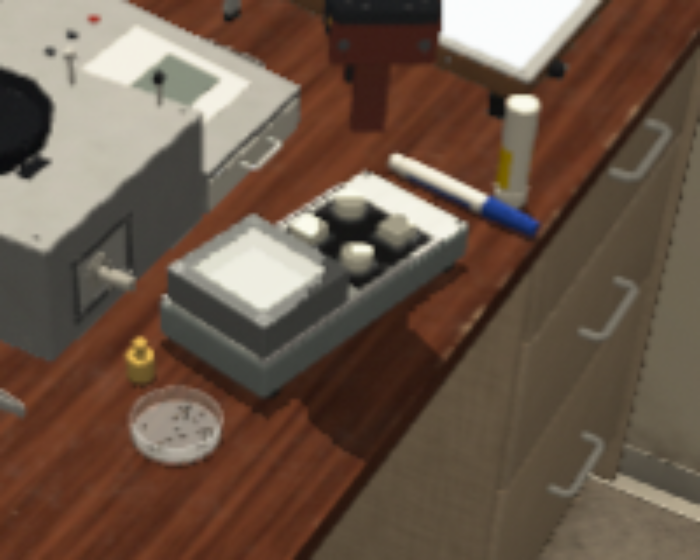

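All four key tops read 49 mm, so they are up. The hood's centre sits about 64 mm along the console, which is fully open. The bystanders are in place and the arm is clear of everything.

```bash
python3 -c "
from cell import close_job
print(close_job())"
```

```text
the job is handed in; nothing more can be done
None
```

The seed counter reset is done and the job is handed in; no verdict was reported. It took about 13.5 s of the 51 s allowed.

- **Hood:** I pushed it open with the shut fingers until it met its stop, where the force rose to about 10.6 N with no more travel. It was left open. The last wrist view put its centre about 64 mm along the console, which is fully open.
- **Keys:** The round pair was on the diagonal, so I set the fingers to 53 mm opening, one tip on each key. I pressed both to the bottom together, with the tool tip at 43 mm, and held them for about 5 s at 16–21 N. The press peaked at 36 N for a moment before I eased off. I then lifted straight up so both rose together.
- **Last checks:** All four key tops read 49 mm, so they are up. The arm is clear at 150 mm with the wrist force near zero. By eye, the pen, glue, dish and weight stand where they did in the earlier side view; I did not re-measure their positions.
- **Disagreements and errors:**
  - The top and wrist cameras differed by about 2.5 mm on the console's position. I used the wrist view, which matched the contact at the hood stop.
  - My first move call was refused for missing values, and nothing moved.

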